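Push a failed module through the reject chute's flap

ROBOT

A 6-joint arm with a two-finger parallel gripper is mounted at the origin on the work surface. World frame = base frame: x ahead of the robot, y to its left, z up, the work surface at z = 0. Lengths are in m, angles in rad, forces in N, time in s.
With the tool pointing down it reaches from about 0.275 to 0.85 m from the base axis. Payload 5.2 kg.
Tool frame: the origin (TCP) lies at the very end of the fingers, on their centre line; the grasp point (between the pads) lies 19 mm behind it; z points along the fingers, x is the direction in which the jaws open and shut, and the axes are right-handed (so a half turn about z gives the same grasp; the last joint's range is limited). The gripper opens to 85 mm and grips with 20 to 120 N. Pads are 22 mm wide; open, the fingers measure 114 mm over their backs; the gripper's body (76 mm by 85 mm) begins 54 mm behind the grasp point. The pads swing forward as they close: fully open they stand 13 mm farther back than shut.
Start: joints at [0.913, 0.259, 1.535, -0, 1.348, -0.203], TCP at [0.242, 0.494, 0.195] pointing down, gripper open.
Joint ranges: [-3.14, 3.14], [-0.91, 2.08], [0.19, 2.58], [-1.22, 4.36], [0.22, 2.71], [-3.12, 3.12]. Speed limits (rad/s): [2.57, 2.57, 3.14, 3.14, 3.14, 3.14].

INTERFACE

Orientations are given as a unit quaternion [x, y, z, w].
In Python, from workcell import manip gives the robot as it stands. Calls block until the motion is done:
- manip.reach(position, orientation): joint-space move of the TCP to a pose.
- manip.move_l(position, frame=None, velocity=0.15, contact_N=None): straight line of the TCP; frame=None keeps the orientation; velocity is the mean speed in m/s. With contact_N (N) it stops when the force on the tool has changed by that much, and returns True; else False.
- manip.move_joints(angles): joint-space move.
- manip.gripper_open() and manip.close_gripper(strength=None): open the fingers fully, or close them until they stop; strength is the grip in N (None keeps the last).
- manip.dwell(seconds).
- manip.inverse_kinematics(position, orientation): joint angles nearest the present ones, or None.
- manip.grab_frame(name): name is "scene" or "top" or "wrist"; returns a dict with "img" (400x640x3 uint8, blue, green, red), "fx", "fy", "cx", "cy" (pixels), "world_to_cam" (4x4, takes a point from world to camera coordinates). Camera axes: x right, y up, looking along -z (the intrinsics and any distortion apply to the point x, -y, -z); pixel columns grow to the right and rows downward; lengths in m; the calibration is good to about 2 mm. A picture is of the moment at which its call begins. There is no depth.
A pose or a line that the arm cannot do raises manip.PlanningError and nothing moves.
- manip.finish_job(): hands the job in, once; it reports no verdict.
Readings, each from a call of its own:
- manip.read_time_s(): time.
- manip.read_q(): joint angles.
- manip.read_qvel(): joint speeds.
- manip.read_tau(): joint torques, N m.
- manip.read_eef_pos(): TCP position.
- manip.read_tool_rot(): TCP orientation.
- manip.read_wrist_force(): force on the tool from outside, world axes, zero at the start.
- manip.read_ft_torque(): the same for the moment, N m.
- manip.read_grip_width(): finger opening in m.
Only numpy, scipy, OpenCV 4.12 (cv2) and the standard library are available. Lean on these libraries where they do the work, as an engineer would, in place of code of your own. Each camera call takes 0.05 s, during which the arm holds its last target. There are 200 camera calls.

TASK

Using the fingertips, push the failed module (the red-topped one, lying on the reject chute's deck) along between the rails and through the red hanging flap until it drops into the tray inside, then draw the fingers back out so that the flap swings fully shut behind it. Only push it: do not lift it. Leave the green-topped module, its chute and everything else on the bench as they are.

Things in the scene. Friction and masses are not known exactly. Their poses are not given: they have to be found in the camera images.
- reject_chute: Reject chute: white box on a grey base, red rails and red flap, fixed. Origin on the bench under the middle of the shut flap; +x runs inwards through the flap (pushing direction), +y left, z up. Steel deck, top at z = 70 mm, x = -170 to +36 mm. Rails 66 mm apart, x = -170 to -5 mm, tops at z = 84 mm, open at the near end. Box: x = 0 to 190 mm, 86 mm wide, open above; side walls 156 mm high up to x = 70 mm, then 85 mm.
- reject_deck_edge (a point): Middle of the reject deck's inner edge, x = +36 mm, z = 70 mm in the chute's frame, 36 mm inside the flap. The deck ends here: a module whose middle has passed this edge (tail 1 mm inside the flap) tips off by itself and slides down a steep plate into the tray (floor at z = 6 mm, x = 85 to 185 mm, back lip 50 mm high).
- reject_lintel (a point): Middle of the underside of the white lintel over the doorway: x = +2 mm, z = 144 mm in the chute's frame; the lintel reaches from x = -4 to +8 mm, top at z = 156 mm. The doorway below it is 76 mm wide. A finger that follows the module 5 to 15 mm past the flap has to lean, tip forward, to pass under the lintel.
- pass_chute: Pass chute: same construction and frame as the reject chute, but with green rails and green flap. Not to be used.
- failed_module: Failed module: black housing 70 (x) x 50 (y) x 30 (z) mm with a red top, about 130 to 250 g. Origin at the centre of its underside. It lies on the reject chute's deck between the rails, its x axis roughly along the chute's x axis (within 0.1 rad).
- good_module: Good module: same housing with a green top, on the pass chute's deck; to be left alone. Origin at the centre of its underside.
- reject_flap (a joint): Angle of the red flap in rad: 0 hanging shut, grows as its lower edge swings inwards (+x of the chute), stop at 1.5. Plate 62 mm wide, 68 mm from hinge to lower edge, 3 mm thick, 50 g, hinged along its top edge at z = 140 mm in the plane x = 0; falls shut by its own weight. The module's nose pushes it open; it rests at about 0.95 rad on top of a module under it.
- pass_flap (a joint): Angle of the green flap in rad, same construction as the red one; 0 shut.
- reject_flap_hinge (a point): Middle of the red flap's hinge line (140 mm above the bench).
- screwdriver: Bystander: screwdriver lying on the bench between the chutes, 160 mm long.
- jar: Bystander: amber jar, 42 mm across, 60 mm high, standing between the chutes. Origin at the centre of its underside.
- cleaner_bottle: Bystander: blue bottle, 60 mm across, 150 mm high. Origin at the centre of its underside.
- solder_spool: Bystander: solder spool, 56 mm across, 45 mm high. Origin at the centre of its underside.
- parts_tray: Bystander: black divided tray 150 x 110 x 30 mm. Origin at the centre of its underside.
Mind the look-alikes: they are no part of the job. Leave any purple or yellow look-alike of the failed_module alone.

How it is judged:
By the outcome, as a careful person would: the job done as asked, in the order asked, and still so for the second after the job is handed in, with the robot touching nothing.
It also fails if it takes over 38 s, if anything falls off the work surface, if the arm or the gripper's body presses on something with over 40 N, if the wrist force passes 120 N, or if a joint passes its speed limit or range.

## Working session

There is one attempt and no reset: what is moved stays moved. The work goes in short steps, each a Python script; the robot and the scene stay as the last script left them, time stands still between calls to the robot, and variables do not carry over. Pictures are saved under pics/ and viewed, about 8 in all and at most 12, crops included, and the job is handed in when it is done.

```bash
mkdir -p pics; ls; python3 - <<'E'
from workcell import manip
import cv2,pickle
fs={}
for n in("scene","top"):
    f=manip.grab_frame(n); fs[n]=f; cv2.imwrite(f"pics/{n}0.png",f["img"]); print(n,{k:v for k,v in f.items() if k!="img"})
pickle.dump(fs,open("f0.pkl","wb"))
print(manip.read_time_s(),manip.read_tool_rot())
E
```

```text
pics
scene {'fx': 391.32929938678365, 'fy': 391.32929938678365, 'cx': 320.38857877240554, 'cy': 197.1845433840902, 'world_to_cam': array([[-0.55055415,  0.83478742, -0.00448233,  0.30148581],
       [-0.49198738, -0.32012552,  0.80960983,  0.18571972],
       [ 0.67441719,  0.4479393 ,  0.58695131, -1.40235245],
       [ 0.        ,  0.        ,  0.        ,  1.        ]])}
top {'fx': 412.2998994243947, 'fy': 412.2998994243947, 'cx': 322.86398802967733, 'cy': 196.43125293850005, 'world_to_cam': array([[-0.02212448, -0.99975146, -0.0027426 ,  0.0017824 ],
       [ 0.97934933, -0.02222424,  0.20095019, -0.56659441],
       [-0.2009612 ,  0.00175995,  0.97959762, -1.16718671],
       [ 0.        ,  0.        ,  0.        ,  1.        ]])}
0.1 [ 8.48315589e-01  5.29490239e-01 -8.10079306e-04  3.01735100e-04]
```

View pics/scene0.png

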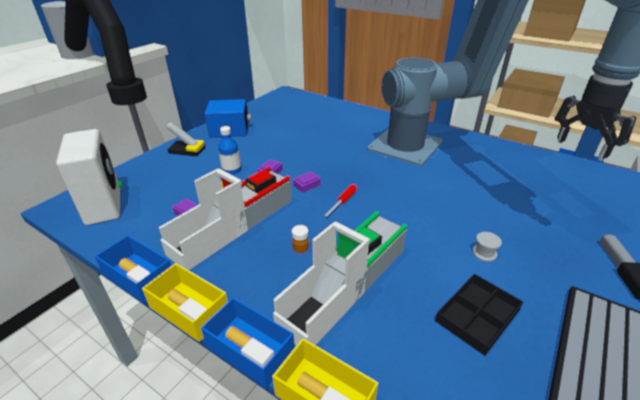

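View pics/top0.png

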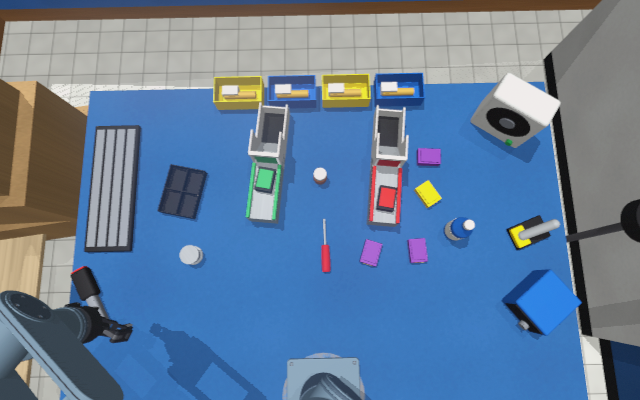

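Scene view: the reject chute (red rails) is at about (255,190), left of the pass chute (green). In the top view the reject rails span about (370..403, 165..223), the red module is at (387,198), and purple and yellow look-alikes lie nearby. Next I measure the red parts.

```bash
cat > h.py <<'E'
import numpy as np,cv2
def ray(f,px,z):
    M=f["world_to_cam"];R=M[:3,:3];c=-R.T@M[:3,3]
    d=R.T@np.array([(px[0]-f["cx"])/f["fx"],-(px[1]-f["cy"])/f["fy"],-1.])
    return c+d*(z-c[2])/d[2]
def proj(f,p):
    q=f["world_to_cam"]@np.append(p,1);return np.array([f["cx"]+f["fx"]*q[0]/-q[2],f["cy"]+f["fy"]*q[1]/q[2]])
def red(img):
    h=cv2.cvtColor(img,cv2.COLOR_BGR2HSV)
    return (((h[...,0]<6)|(h[...,0]>174))&(h[...,1]>150)&(h[...,2]>70)).astype(np.uint8)
E
python3 - <<'E'
import pickle,cv2,numpy as np
from h import *
fs=pickle.load(open("f0.pkl","rb"))
f=fs["top"];m=red(f["img"])
n,l,s,c=cv2.connectedComponentsWithStats(m)
for i in range(1,n):
    if s[i,4]>15:
        print(s[i],c[i].round(1)); 
        if s[i,0]>360 and s[i,4]>100:
            r=cv2.minAreaRect(np.argwhere(l==i)[:,::-1].astype(np.float32));print(r,ray(f,c[i],.1))
a=cv2.resize(f["img"][90:240,350:460],None,fx=5,fy=5,interpolation=cv2.INTER_CUBIC)[:, :]
a=cv2.resize(f["img"][95:235,355:425],None,fx=4.2,fy=4.2,interpolation=cv2.INTER_CUBIC)
g=cv2.resize(fs["scene"]["img"][160:270,155:300],None,fx=3.4,fy=3.4,interpolation=cv2.INTER_CUBIC)
o=np.zeros((590,800,3),np.uint8);o[:a.shape[0],:a.shape[1]]=a;o[:g.shape[0],300:300+g.shape[1]]=g
cv2.imwrite("pics/c1.png",o)
E
```

```text
[379 160  21   6  90] [388.9 162.6]
[370 166   6  55 164] [372.3 193.3]
((372.2198181152344, 192.9824981689453), (3.0565361976623535, 54.206729888916016), 3.5763344764709473) [ 0.56374909 -0.15280133  0.1       ]
[396 168   6  55 161] [398.4 194.9]
((398.2494201660156, 195.01246643066406), (3.196007490158081, 54.13237762451172), 2.862405300140381) [ 0.55728954 -0.22729811  0.1       ]
[379 188  17  20 271] [386.8 197.3]
((386.8783874511719, 197.229736328125), (14.631509780883789, 18.57708740234375), 9.462322235107422) [ 0.55118553 -0.19381555  0.1       ]
[322 245   7  26 149] [325.2 257.8]
[ 72 267  13   7  22] [ 77.7 269.5]
```

View pics/c1.png

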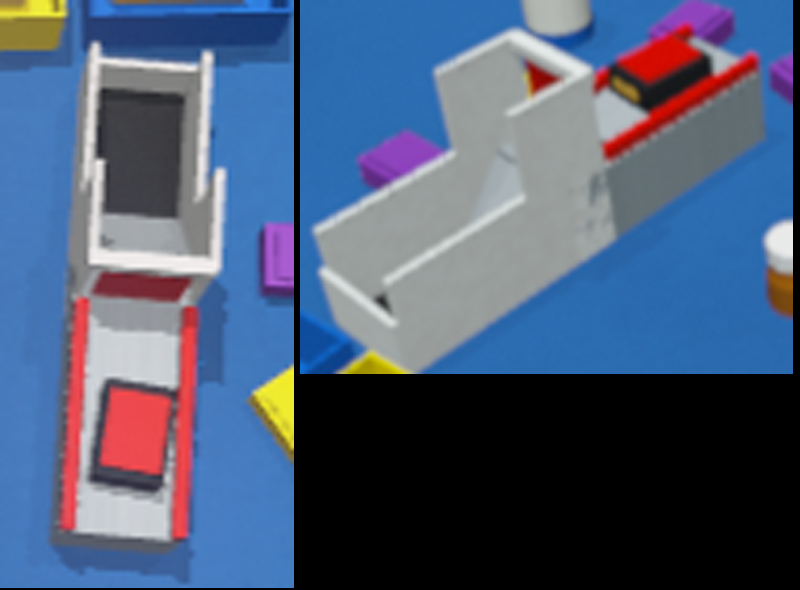

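Crop: rails are the red strips at x≈75/188 in the left panel, and the module lies skewed between them with its tail towards the robot. The flap is shut, showing dark red under the white lintel. Next I compute poses and cross-check in the scene view.

```bash
cat >> h.py <<'E'
def boxpts(f,lo,hi,z):
    m=red(f["img"]);n,l,s,c=cv2.connectedComponentsWithStats(m)
    for i in range(1,n):
        if s[i,4]>100 and lo[0]<c[i][0]<hi[0] and lo[1]<c[i][1]<hi[1]:
            P=np.argwhere(l==i)[:,::-1].astype(float)
            yield np.array([ray(f,p,z)[:2] for p in P])
E
python3 - <<'E'
import pickle,cv2,numpy as np
from h import *
from workcell import manip
from scipy.spatial.transform import Rotation as Ro
fs=pickle.load(open("f0.pkl","rb"));f=fs["top"]
L,R=list(boxpts(f,(365,180),(378,205),.084))+list(boxpts(f,(394,180),(405,205),.084))
ang=[]
ce=[]
for P in(L,R):
    vx,vy,*_=cv2.fitLine(P.astype(np.float32),cv2.DIST_L2,0,.01,.01).ravel(); ang.append(np.arctan(vy/vx)); 
    u=np.array([np.cos(ang[-1]),np.sin(ang[-1])]);t=P@u; ce.append(P.mean(0)); print(ang[-1],P.mean(0),np.ptp(t))
d=ce[0]-ce[1];yaw=np.mean(ang); print("gap",np.linalg.norm(d),"yaw from gap",np.arctan2(-d[0],d[1]))
u=np.array([np.cos(yaw),np.sin(yaw)]);v=np.array([-u[1],u[0]])
O=np.mean(ce,0)+.0875*u; print("O",O,"yaw",yaw)
M=next(boxpts(f,(380,185),(394,205),.100)); r=cv2.minAreaRect((M*1000).astype(np.float32));print("module",r,"chute",(M.mean(0)-O)@u,(M.mean(0)-O)@v)
a=fs["scene"]["img"][160:270,155:300];k=5;a=cv2.resize(a,None,fx=k,fy=k,interpolation=cv2.INTER_CUBIC)
W=lambda x,y,z:np.r_[O+u*x+v*y,z]
for p in[(-.17,.033,.084),(-.17,-.033,.084),(-.005,-.033,.084),(-.005,.033,.084),(.002,.043,.156),(.002,-.043,.156),(.19,.043,.085),(.19,-.043,.085),(-.17,0,.07)]:
    q=((proj(fs["scene"],W(*p))-[155,160]+.5)*k).astype(int);cv2.circle(a,tuple(map(int,q)),4,(255,255,0),-1)
cv2.imwrite("pics/c2.png",a)
np.savez("ch.npz",O=O,yaw=yaw)
E
```

```text
-0.10840555 [ 0.56748001 -0.15483262] 0.16163097395325254
-0.10781498 [ 0.560923   -0.23035831] 0.16120218911601703
gap 0.07580979082200444 yaw from gap -0.08660110241533428
O [ 0.65119067 -0.2020367 ] yaw -0.108110264
module ((551.51416015625, -193.96682739257812), (41.53911590576172, 54.303466796875), 77.92646026611328) chute -0.10026699622605185 -0.0026166147669727346
```

View pics/c2.png

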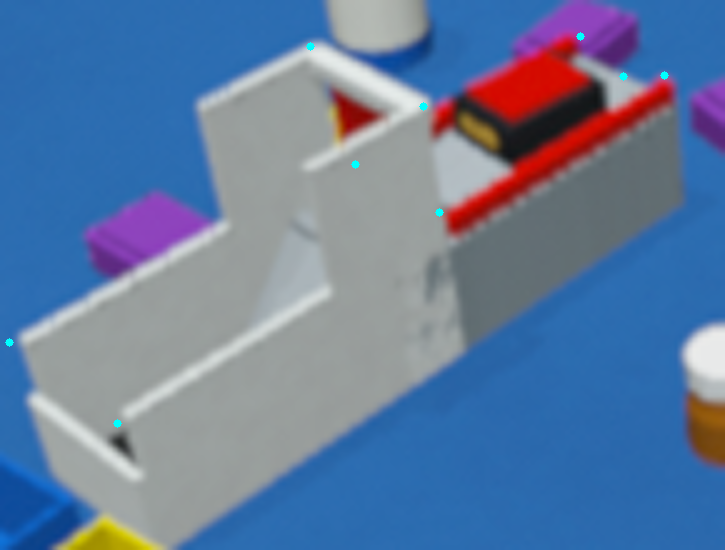

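The overlay agrees on the rails to about 3 mm; the box's far end is about 5 mm off. That is good enough to start: I close the fingers, lean the tool 45° and hover behind the module, then look.

```bash
cat >> h.py <<'E'
from scipy.spatial.transform import Rotation as Ro
_c=np.load("ch.npz");O=_c["O"];yaw=float(_c["yaw"])
u=np.array([np.cos(yaw),np.sin(yaw)]);v=np.array([-u[1],u[0]])
def W(x,y,z): return np.r_[O+u*x+v*y,z]
def C(p): return np.r_[(p[:2]-O)@u,(p[:2]-O)@v,p[2]]
def quat(th,s):
    Z=np.r_[u*np.sin(th),-np.cos(th)];X=np.r_[v*s,0];return Ro.from_matrix(np.c_[X,np.cross(Z,X),Z]).as_quat()
E
python3 - <<'E'
from workcell import manip
from h import *
import cv2
th=np.pi/4
best=None
for s in(1,-1):
    q=quat(th,s); a=[manip.inverse_kinematics(W(x,-.003,z),q) for x,z in((-.17,.25),(-.165,.082),(.005,.082))]
    print(s,[None if k is None else np.round(k,2) for k in a])
    if all(k is not None for k in a):
        c=abs(a[0][5]); best=(c,s) if best is None or c<best[0] else best
s=best[1];print("s",s);open("s.txt","w").write(str(s))
p=manip.read_eef_pos()
manip.move_l([p[0],p[1],.32],velocity=.25)
manip.close_gripper(30)
manip.reach(W(-.17,-.003,.30),quat(th,s))
manip.move_l(W(-.17,-.003,.13),velocity=.2)
print(manip.read_time_s(),C(manip.read_eef_pos()),manip.read_grip_width())
f=[manip.grab_frame(n) for n in("top","scene","wrist")]
import pickle;pickle.dump(f,open("f1.pkl","wb"))
o=np.vstack([np.hstack([cv2.resize(f[0]["img"][90:250,340:440],(400,640))[:590],cv2.resize(f[1]["img"][130:250,180:280],(400,480))[:480].copy() if 0 else cv2.resize(f[1]["img"][120:270,180:280],(400,600))[:590]])])
cv2.imwrite("pics/c3.png",o);cv2.imwrite("pics/w1.png",f[2]["img"])
E
```

```text
1 [array([-1.09, -0.26,  2.21,  0.85,  0.89, -3.  ]), array([-1.07,  0.13,  2.46,  1.52,  0.62,  2.41]), array([-0.7 ,  0.34,  2.11,  1.58,  0.4 ,  2.69])]
-1 [array([-1.09, -0.26,  2.21,  0.85,  0.89,  0.14]), array([-1.07,  0.13,  2.46,  1.52,  0.62, -0.73]), array([-0.7 ,  0.34,  2.11,  1.58,  0.4 , -0.45])]
s -1
5.025 [-0.16977574 -0.00301184  0.13022032] -4.340550976076164e-05
```

View pics/c3.png

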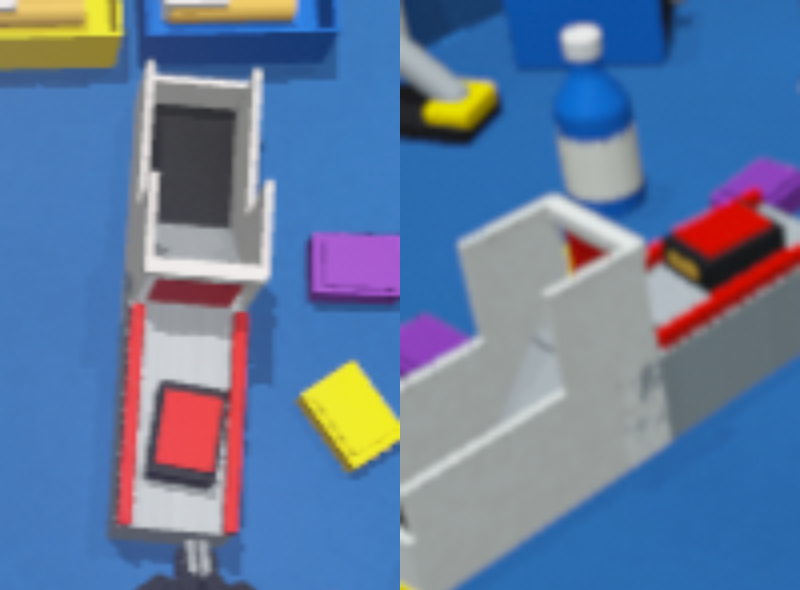

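View pics/w1.png

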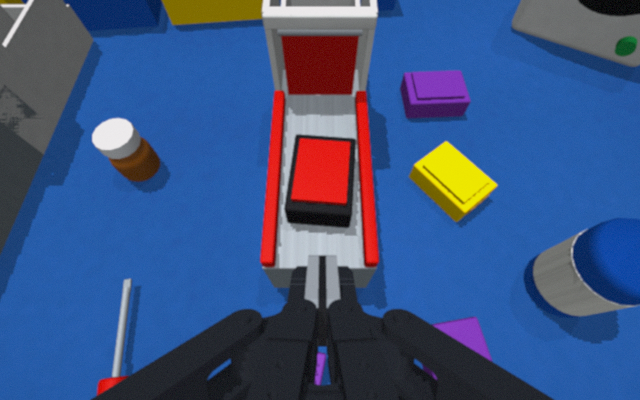

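The top and wrist views show the fingertips centred behind the module, with the tip at about (320,258) in the wrist image. The rails run from (278,93)/(362,93) to (267,265)/(372,265). I refine the chute frame from the wrist view before going down.

```bash
python3 - <<'E'
import pickle
from h import *
f=pickle.load(open("f1.pkl","rb"))[2]
m=red(f["img"]);n,l,s,c=cv2.connectedComponentsWithStats(m)
for i in range(1,n):
    if s[i,4]<300 or c[i][1]>300: continue
    P=np.argwhere(l==i)[:,::-1].astype(np.float32)
    z={True:.1,False:.084}[s[i,2]>50]
    b=[C(ray(f,p,z))[:2]*1000 for p in cv2.boxPoints(cv2.minAreaRect(P))]
    X=np.array([C(ray(f,p,z))[:2] for p in P])
    vx,vy,*_=cv2.fitLine(X.astype(np.float32),2,0,.01,.01).ravel()
    print(s[i],"ch x %.1f..%.1f y mean %.1f ang %.3f"%(X[:,0].min()*1e3,X[:,0].max()*1e3,X[:,1].mean()*1e3,np.arctan(vy/vx)))
    if z==.1: print(np.round(b,1))
for q in[(285,95),(355,95)]: print("flap low edge",C(ray(f,q,.072)))
E
```

```text
[ 282   36   76   58 4022] ch x -25.6..46.5 y mean -1.1 ang 0.016
[[-25.7  31.1]
 [ 46.3  34.9]
 [ 46.5 -36.7]
 [-25.5 -33.5]]
[ 261   91   24  176 2119] ch x -173.0..-7.7 y mean 35.8 ang 0.002
[ 356   91   23  176 2108] ch x -172.9..-7.5 y mean -38.7 ang -0.000
[ 290  138   61   67 3521] ch x -131.6..-73.1 y mean -3.0 ang -0.090
[[-129.3   20. ]
 [ -71.7   18.8]
 [ -75.6  -26.7]
 [-132.5  -21.3]]
flap low edge [-0.00106882  0.03247969  0.072     ]
flap low edge [-0.00091018 -0.0353083   0.072     ]
```

```bash
python3 - <<'E'
from h import *
np.savez("ch.npz",O=O-.0028*u-.0014*v,yaw=yaw)
E
python3 - <<'E'
from workcell import manip
from h import *
y=-.001
manip.move_l(W(-.162,y,.13))
print("desc contact",manip.move_l(W(-.162,y,.083),velocity=.1,contact_N=6),C(manip.read_eef_pos()))
print("touch",manip.move_l(W(-.12,y,.083),velocity=.05,contact_N=1.0),C(manip.read_eef_pos()),manip.read_wrist_force())
print("push",manip.move_l(W(-.02,y,.083),velocity=.06,contact_N=25),C(manip.read_eef_pos()),manip.read_wrist_force(),manip.read_time_s())
f=manip.grab_frame("wrist");t=manip.grab_frame("top")
o=np.zeros((400,800,3),np.uint8);o[:,:500]=f["img"][:,70:570];o[:,500:]=cv2.resize(t["img"][100:220,350:440],(300,400))
cv2.imwrite("pics/p1.png",o)
E
```

```text
desc contact False [-0.16197332 -0.00104697  0.08308854]
touch False [-0.12022382 -0.00072865  0.08277893] [-0.02213524  0.49946101  0.50953382]
push False [-0.0202637  -0.00103157  0.08295293] [ 0.54253606 -0.62387477  0.3939504 ] 8.85
```

View pics/p1.png

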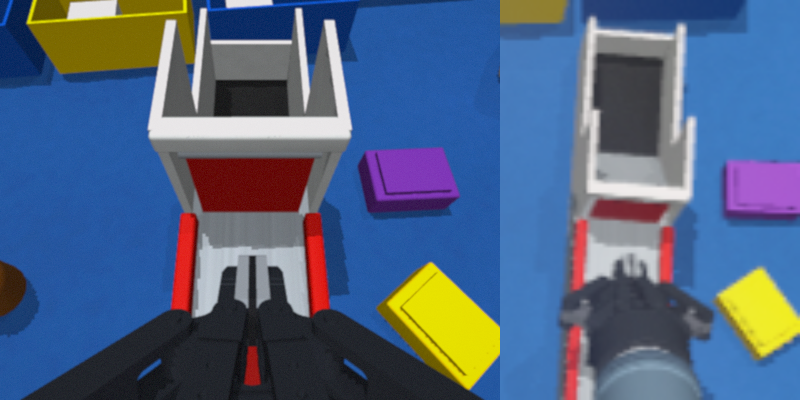

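The flap is still shut and no module shows ahead of the tips. Red is visible between the fingers at (252,365), so the tips seem to be past the module with no force. I check before moving.

```bash
python3 - <<'E'
from workcell import manip
from h import *
f=manip.grab_frame("wrist");t=manip.grab_frame("top");s=manip.grab_frame("scene")
p=manip.read_eef_pos();print("tcp in wrist/top/scene",proj(f,p),proj(t,p),proj(s,p))
print("red spot",C(ray(f,(322,365),.1)),"top tip",C(ray(t,(389.6,177.4),.083)))
a=cv2.resize(s["img"][130:250,190:330],(700,600),interpolation=cv2.INTER_CUBIC)
cv2.imwrite("pics/p2.png",a)
E
```

```text
tcp in wrist/top/scene [321.87847034 239.00450175] [387.34563291 172.70846452] [238.56966438 193.90519978]
red spot [-0.08694836 -0.00117748  0.1       ] top tip [-0.03373858 -0.00842893  0.083     ]
```

View pics/p2.png

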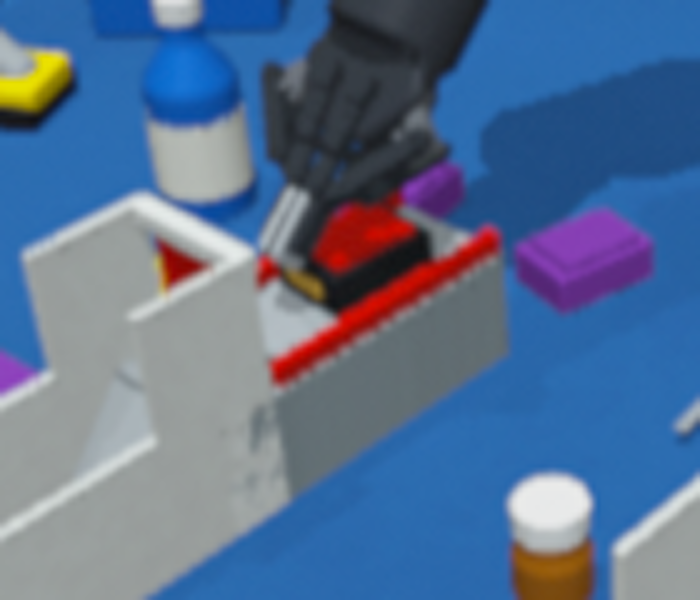

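The scene view shows the real fingertips hovering above the module, with the tip at about (243,182) in the full image against a predicted TCP at (238.6,193.9). The tips swept over it without touching. I triangulate the real tip.

```bash
python3 - <<'E'
from workcell import manip
from h import *
f=manip.grab_frame("wrist");t=manip.grab_frame("top");s=manip.grab_frame("scene")
from scipy.optimize import least_squares
obs=[(t,(389.6,176.5)),(s,(243,182)),(f,(322,254))]
for o in(obs,obs[:2],obs[::2],obs[1:]):
    r=least_squares(lambda p:np.concatenate([proj(k,p)-q for k,q in o]),W(-.03,0,.09));print(C(r.x).round(4),r.fun.round(1))
p=manip.read_eef_pos();print(C(p),manip.read_tool_rot(),quat(np.pi/4,-1),manip.read_grip_width(),manip.read_q().round(3) if hasattr(manip.read_q(),'round') else manip.read_q())
a=np.hstack([cv2.resize(f["img"][220:320,270:370],(400,400),interpolation=cv2.INTER_CUBIC),cv2.resize(s["img"][160:210,225:275],(400,400),interpolation=cv2.INTER_CUBIC)]);cv2.imwrite("pics/p3.png",a)
E
```

```text
[-0.038  -0.0012  0.1117] [-1.  -0.3 -0.6 -0.2  0.1  0.1]
[-0.0395 -0.0032  0.1097] [-0.5  0.4 -0.6 -0.1]
[-0.0446 -0.0012  0.1331] [-0.  0.  0. -0.]
[-0.0379 -0.0011  0.1113] [-0.6 -0.1 -0.1  0.1]
[-0.02002491 -0.00105249  0.08303211] [-0.6170071   0.68763619 -0.2848588   0.2555664 ] [-0.61703126  0.68762331 -0.2848229   0.25558272] 2.864707916950241e-05 [-0.738  0.308  2.168  1.601  0.43  -0.509]
```

View pics/p3.png

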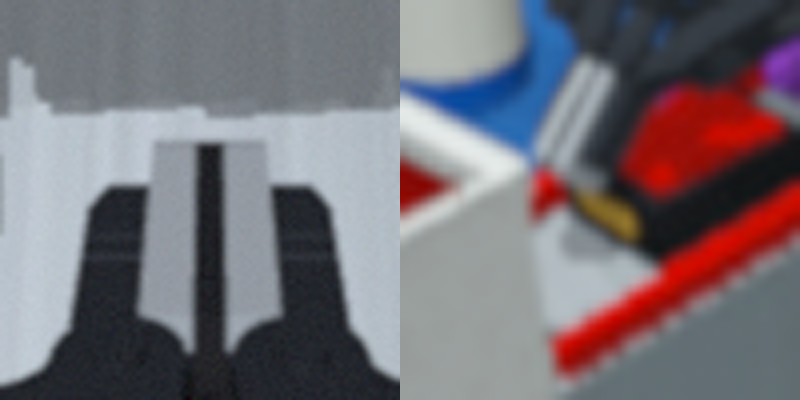

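The three views agree to within 1 px: the real finger ends lie about 33 mm behind the reported TCP along the tool axis, so the tips passed just over the module. The module and flap look unmoved. I retreat and repeat with that 33 mm correction, using contact detection.

```bash
cat >> h.py <<'E'
LT=.033
def T(x,y,z): return W(x,y,z)+LT*np.r_[u,-1]*np.sqrt(.5)   # command for real tip at chute x,y,z, 45 deg lean
def tip(p): return C(p-LT*np.r_[u,-1]*np.sqrt(.5))
E
python3 - <<'E'
from workcell import manip
from h import *
y=-.001
c=tip(manip.read_eef_pos())
manip.move_l(T(c[0],y,.15));manip.move_l(T(-.16,y,.15),velocity=.2)
print("desc",manip.move_l(T(-.16,y,.084),velocity=.08,contact_N=5),tip(manip.read_eef_pos()),manip.read_wrist_force())
print("touch",manip.move_l(T(-.10,y,.084),velocity=.04,contact_N=1.2),tip(manip.read_eef_pos()),manip.read_wrist_force())
print(manip.read_time_s())
t=manip.grab_frame("top");s=manip.grab_frame("scene")
a=np.hstack([cv2.resize(t["img"][120:240,350:430],(400,600),interpolation=cv2.INTER_CUBIC),cv2.resize(s["img"][140:230,230:290],(400,600),interpolation=cv2.INTER_CUBIC)]);cv2.imwrite("pics/p4.png",a)
E
```

```text
desc False [-0.15956716 -0.00093113  0.08409458] [-0.07333399 -0.23495156  1.01402553]
touch True [-0.13544477 -0.0010741   0.08388315] [ 0.18642315  0.09599336 -0.00649919]
12.1667
```

View pics/p4.png

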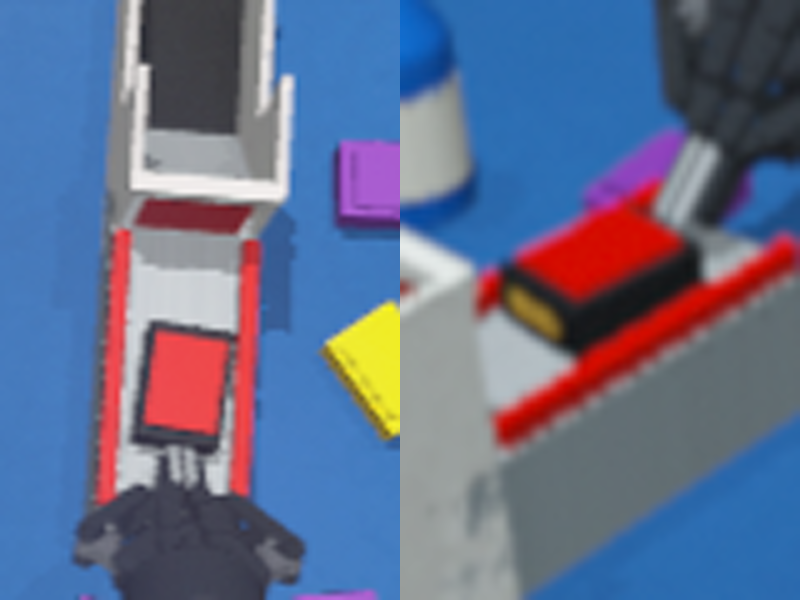

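The tips are now right behind the module's tail and centred, and touch registered at tip x = -135 mm. I push.

```bash
python3 - <<'E'
from workcell import manip
from h import *
y=-.001
for x,vel in((-.03,.06),(0.003,.04)):
    print("push",manip.move_l(T(x,y,.084),velocity=vel,contact_N=20),tip(manip.read_eef_pos()),manip.read_wrist_force())
manip.dwell(.5)
print(manip.read_time_s())
t=manip.grab_frame("top");s=manip.grab_frame("scene");f=manip.grab_frame("wrist")
a=np.hstack([cv2.resize(t["img"][95:195,365:415],(250,500),interpolation=cv2.INTER_CUBIC),cv2.resize(s["img"][150:270,160:270],(250,500)),cv2.resize(f["img"][0:300,170:470],(300,500))]);cv2.imwrite("pics/p5.png",a)
E
```

```text
push False [-0.03004564 -0.00104061  0.08414464] [-0.00407673  0.28917674  0.10187515]
push False [ 0.0028734  -0.00086434  0.08378234] [-0.0326344   0.14359425 -0.67998847]
15.6667
```

View pics/p5.png

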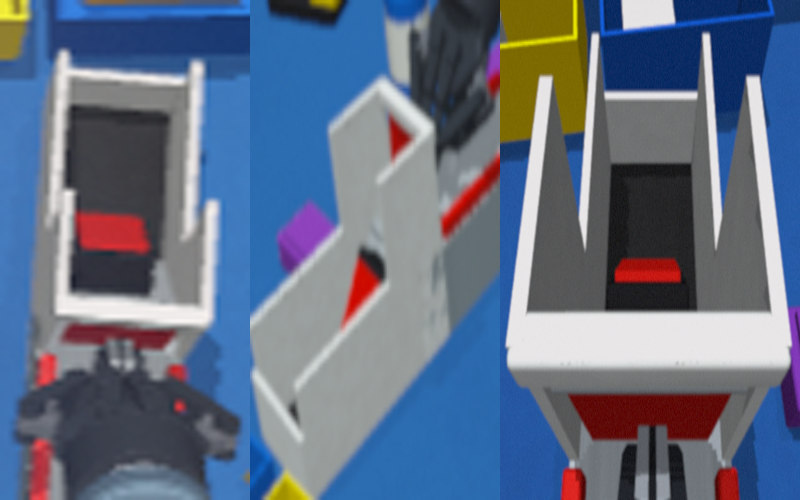

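The module has tipped off the deck: red is inside the box at about (112,232) in the left panel, still on the slope. I check numerically whether it is still sliding.

```bash
python3 - <<'E'
from workcell import manip
from h import *
def st():
    t=manip.grab_frame("top");m=red(t["img"]);n,l,s,c=cv2.connectedComponentsWithStats(m)
    print(manip.read_time_s(),[(s[i].tolist(),c[i].round(1).tolist()) for i in range(1,n) if s[i,4]>10 and 365<c[i][0]<415 and c[i][1]<185])
st();manip.dwell(.6);st()
c=tip(manip.read_eef_pos())
manip.move_l(T(-.06,-.001,.086),velocity=.12);manip.dwell(.5);st()
E
```

```text
15.8667 [([380, 138, 15, 8, 96], [386.9, 141.1]), ([379, 160, 20, 4, 44], [388.6, 161.5]), ([373, 166, 3, 6, 16], [374.0, 168.5])]
16.5167 [([380, 138, 15, 8, 96], [386.9, 141.1]), ([379, 160, 20, 4, 42], [389.0, 161.6]), ([373, 166, 3, 6, 16], [374.0, 168.5])]
17.7417 [([380, 138, 15, 8, 96], [386.9, 141.1]), ([378, 160, 22, 6, 93], [388.4, 162.6]), ([371, 166, 5, 28, 81], [373.2, 179.5]), ([398, 168, 4, 24, 70], [399.2, 179.7])]
```

The flap component is back to its original footprint. The module is static but foreshortened (tilted), so I estimate its pose and take one close wrist look from above.

```bash
python3 - <<'E'
from workcell import manip
from h import *
from scipy.optimize import least_squares
t=manip.grab_frame("top")
# hypothesis: leaning on plate
for ph in (40,53,65,75):
    d=np.array([np.cos(np.radians(ph)),-np.sin(np.radians(ph))]);n=np.array([-d[1],d[0]])
    nb=np.array([.085,.006]);
    print(ph,[ (k,np.round(proj(t,W(q[0],0,q[1])),1)) for k,q in dict(nose_top=nb+.03*n,tail_top=nb+.03*n-.07*d,tail_bot=nb-.07*d).items()])
col=t["img"][125:165,387].astype(int);print([(125+i,c.tolist()) for i,c in enumerate(col)][5:36])
# raise and look down from outside over the box
manip.move_l(T(-.06,-.001,.20),velocity=.2)
q=quat(.15,-1)
p=W(.03,0,.36)
manip.reach(p,q)
f=manip.grab_frame("wrist");s=manip.grab_frame("scene");print(manip.read_time_s())
np.save("wz.npy",f["img"])
a=np.hstack([cv2.resize(f["img"][:, 120:520],(400,400)),cv2.resize(s["img"][160:270,160:270],(400,400),interpolation=cv2.INTER_CUBIC)]);cv2.imwrite("pics/p6.png",a)
E
```

```text
40 [('nose_top', array([386.6, 138.8])), ('tail_top', array([387.8, 150.7])), ('tail_bot', array([386.3, 159.1]))]
53 [('nose_top', array([386.4, 137.9])), ('tail_top', array([388.4, 144.9])), ('tail_bot', array([387.1, 154.4]))]
65 [('nose_top', array([386.2, 137.5])), ('tail_top', array([388.8, 139.7])), ('tail_bot', array([387.7, 149.6]))]
75 [('nose_top', array([386. , 137.5])), ('tail_top', array([389. , 135.5])), ('tail_bot', array([388.1, 145.6]))]
[(130, [69, 65, 64]), (131, [71, 64, 64]), (132, [71, 65, 64]), (133, [70, 66, 65]), (134, [71, 65, 64]), (135, [70, 65, 64]), (136, [71, 64, 64]), (137, [68, 64, 89]), (138, [52, 47, 195]), (139, [51, 46, 195]), (140, [52, 47, 195]), (141, [51, 46, 195]), (142, [53, 47, 195]), (143, [52, 48, 199]), (144, [55, 48, 205]), (145, [58, 47, 47]), (146, [61, 50, 50]), (147, [60, 49, 49]), (148, [59, 49, 50]), (149, [61, 50, 50]), (150, [61, 50, 51]), (151, [60, 49, 48]), (152, [61, 50, 48]), (153, [87, 79, 77]), (154, [189, 186, 183]), (155, [234, 235, 239]), (156, [234, 235, 239]), (157, [234, 235, 239]), (158, [231, 232, 235]), (159, [127, 127, 128]), (160, [60, 51, 113])]
19.775
```

View pics/p6.png

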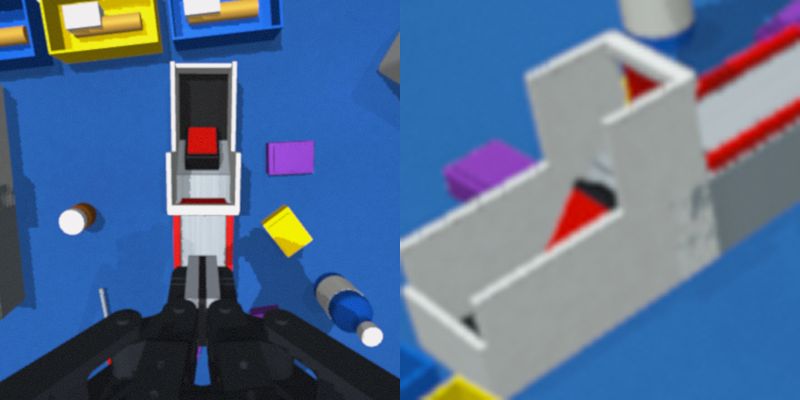

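```bash
python3 - <<'E'
from workcell import manip
from h import *
import pickle
t=manip.grab_frame("top");o=pickle.load(open("f0.pkl","rb"))["top"]["img"]
def g(i):
    h=cv2.cvtColor(i,cv2.COLOR_BGR2HSV)[100:230,240:300];m=cv2.inRange(h,(45,100,50),(80,255,255));M=cv2.moments(m,True);return M["m00"],M["m10"]/M["m00"],M["m01"]/M["m00"]
print("green before/after",g(o),g(t["img"]))
m=red(t["img"]);n,l,s,c=cv2.connectedComponentsWithStats(m)
print([(s[i].tolist(),c[i].round(1).tolist()) for i in range(1,n) if s[i,4]>30 and 365<c[i][0]<415])
print(manip.read_wrist_force());manip.finish_job()
E
```

```text
green before/after (739.0, 24.035182679296348, 82.11502029769959) (741.0, 24.012145748987855, 82.12820512820512)
[([383, 138, 12, 8, 70], [388.7, 141.5])]
[ 0.01358509  0.40311728 -0.04616403]
the job is handed in; nothing more can be done
```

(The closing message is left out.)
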